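# Reverse the row: carrier to white rack

## Task

Move the four pieces of glassware from the steel carrier into the white rack, one to a hole and in reverse order: the piece nearest the carrier's handle goes into the hole farthest from the white rack's handle, the next one beside it, and so on until the piece that was farthest from the carrier's handle stands nearest the rack's handle. Keep the glass upright, set each piece down gently without dropping it, and leave all four standing at the bottom of their holes.

Things in the scene. Friction and masses are not known exactly. Their poses are not given: they have to be found in the camera images.
- tube: slim straight flat-bottomed clear glass tube, 28 mm diameter, with a dark rubber stopper, 110 mm tall in all; straight glass from the bottom up to 94 mm. Loose, about 60 g, round about its own z axis. Origin at the centre of its underside, z up.
- vial: short wide clear glass vial, 38 mm diameter, with a flat dark cap 39 mm across and 12 mm thick, 74 mm tall in all. Loose, about 70 g, round about its own z axis. Origin at the centre of its underside, z up.
- bottle: clear glass bottle, straight body of 40 mm diameter up to 74 mm, then a shoulder to a 22 mm neck and a dark 18 mm stopper, 108 mm tall in all. Loose, about 90 g, round about its own z axis. Origin at the centre of its underside, z up.
- flask: conical clear glass flask, 40 mm diameter at the foot, narrowing to a straight neck of 24 mm diameter from 50 to 86 mm, a 29 mm lip from 86 to 92 mm and a dark 20 mm stopper, 100 mm tall in all; hold it by the neck. Loose, about 70 g, round about its own z axis. Origin at the centre of its underside, z up.
- carrier: stainless steel carrier holding the row at the start, fixed, at any yaw: perforated tray 262 x 76 mm, walls 18 mm high, floor 4 mm thick, a bright metal wire D-shaped handle jutting out 34 mm at one end only. Origin: centre of the tray's underside; x runs along the row towards the handle end. Places on its centre line at x = +93, +31, -31, -93 mm.
- rack: white plastic rack, empty, fixed, at any yaw: 262 x 84 mm, 6 mm grey base plate on which the glass stands, below a plate with four 54 mm holes, its top 30 mm up; a white D-shaped handle juts out 37 mm at one end only. Origin: centre of its underside; x runs along the row towards the handle end. Hole centres on its centre line at x = +93, +31, -31, -93 mm.
- collar_tube: the plain aluminium collar in the carrier in which the tube stands at the start: fixed ring, 60 mm outside, 54 mm inside, 24 mm high, open to the carrier's floor. All four look alike; each marks the place its piece came from. Origin at the centre of its underside, 4 mm over the carrier's underside.
- collar_vial: the plain aluminium collar in the carrier in which the vial stands at the start: fixed ring, 60 mm outside, 54 mm inside, 24 mm high, open to the carrier's floor. All four look alike; each marks the place its piece came from. Origin at the centre of its underside, 4 mm over the carrier's underside.
- collar_bottle: the plain aluminium collar in the carrier in which the bottle stands at the start: fixed ring, 60 mm outside, 54 mm inside, 24 mm high, open to the carrier's floor. All four look alike; each marks the place its piece came from. Origin at the centre of its underside, 4 mm over the carrier's underside.
- collar_flask: the plain aluminium collar in the carrier in which the flask stands at the start: fixed ring, 60 mm outside, 54 mm inside, 24 mm high, open to the carrier's floor. All four look alike; each marks the place its piece came from. Origin at the centre of its underside, 4 mm over the carrier's underside.
Not all that is in view belongs to the job. What is shaped like the collar_vial but purple is not meant.

How it is judged:
At the end, for the whole second after the job is handed in: Each piece stands on the white rack's base plate (height within 5 mm), upright within 0.1 rad, at rest, within 16 mm along and across of the centre of the hole that reverses the order: a piece that began at x on the carrier ends at -x on the rack (x towards each handle) (y of tube in the frame of rack between -0.016 and 0.016 m and z of tube in the frame of rack between 0.001 and 0.011 m and angle between each of tube, vial, bottle, flask's own z axis and vertical below 0.1 rad and linear speed of each of tube, vial, bottle, flask below 0.02 m/s and angular speed of each of tube, vial, bottle, flask below 0.2 rad/s and ((x of collar_tube in the frame of carrier between 0.073 and 0.113 m and x of tube in the frame of rack between -0.109 and -0.077 m) or (x of collar_tube in the frame of carrier between 0.011 and 0.051 m and x of tube in the frame of rack between -0.047 and -0.015 m) or (x of collar_tube in the frame of carrier between -0.051 and -0.011 m and x of tube in the frame of rack between 0.015 and 0.047 m) or (x of collar_tube in the frame of carrier between -0.113 and -0.073 m and x of tube in the frame of rack between 0.077 and 0.109 m)) and y of vial in the frame of rack between -0.016 and 0.016 m and z of vial in the frame of rack between 0.001 and 0.011 m and ((x of collar_vial in the frame of carrier between 0.073 and 0.113 m and x of vial in the frame of rack between -0.109 and -0.077 m) or (x of collar_vial in the frame of carrier between 0.011 and 0.051 m and x of vial in the frame of rack between -0.047 and -0.015 m) or (x of collar_vial in the frame of carrier between -0.051 and -0.011 m and x of vial in the frame of rack between 0.015 and 0.047 m) or (x of collar_vial in the frame of carrier between -0.113 and -0.073 m and x of vial in the frame of rack between 0.077 and 0.109 m)) and y of bottle in the frame of rack between -0.016 and 0.016 m and z of bottle in the frame of rack between 0.001 and 0.011 m and ((x of collar_bottle in the frame of carrier between 0.073 and 0.113 m and x of bottle in the frame of rack between -0.109 and -0.077 m) or (x of collar_bottle in the frame of carrier between 0.011 and 0.051 m and x of bottle in the frame of rack between -0.047 and -0.015 m) or (x of collar_bottle in the frame of carrier between -0.051 and -0.011 m and x of bottle in the frame of rack between 0.015 and 0.047 m) or (x of collar_bottle in the frame of carrier between -0.113 and -0.073 m and x of bottle in the frame of rack between 0.077 and 0.109 m)) and y of flask in the frame of rack between -0.016 and 0.016 m and z of flask in the frame of rack between 0.001 and 0.011 m and ((x of collar_flask in the frame of carrier between 0.073 and 0.113 m and x of flask in the frame of rack between -0.109 and -0.077 m) or (x of collar_flask in the frame of carrier between 0.011 and 0.051 m and x of flask in the frame of rack between -0.047 and -0.015 m) or (x of collar_flask in the frame of carrier between -0.051 and -0.011 m and x of flask in the frame of rack between 0.015 and 0.047 m) or (x of collar_flask in the frame of carrier between -0.113 and -0.073 m and x of flask in the frame of rack between 0.077 and 0.109 m))); the robot touches nothing.
It fails at once if a piece of glassware tipped more than about 35 degrees (angle between any of tube, vial, bottle, flask's own z axis and vertical above 0.6 rad).
It fails at once if a piece of glassware dropped or thrown (over 0.6 m/s while not held) ((linear speed of tube above 0.6 m/s and contact force between the fingers and tube below 0.02 N) or (linear speed of vial above 0.6 m/s and contact force between the fingers and vial below 0.02 N) or (linear speed of bottle above 0.6 m/s and contact force between the fingers and bottle below 0.02 N) or (linear speed of flask above 0.6 m/s and contact force between the fingers and flask below 0.02 N)).
It also fails if it takes over 128 s, if anything falls off the work surface, if the arm or the gripper's body presses on something with over 40 N, if the wrist force passes 120 N, or if a joint passes its speed limit or range.

## Robot

A 6-joint arm with a two-finger parallel gripper is mounted at the origin on the work surface. World frame = base frame: x ahead of the robot, y to its left, z up, the work surface at z = 0. Lengths are in m, angles in rad, forces in N, time in s.
With the tool pointing down it reaches from about 0.25 to 0.775 m from the base axis. Payload 4 kg.
Tool frame: the origin (TCP) lies midway between the tips of the shut fingers; the grasp point (between the pads) lies 19 mm behind it (robot.tcp_to_grasp is the z of the grasp point in the tool frame, in m); z points along the fingers, y is the line along which they close (so a half turn about z gives the same grasp; the last joint's range is limited). The gripper opens to 94 mm and grips with 3 to 60 N. Pads are 16 mm wide; open, the fingers measure 119 mm over their backs; the gripper's body (75 mm by 177 mm) begins 78 mm behind the grasp point.
Start: joints at [1.207, 0.087, 1.371, -0, 1.684, -0.103], TCP at [0.142, 0.531, 0.206] pointing down, gripper open.
Joint ranges: [-3.1, 3.1], [-0.76, 2.03], [0.27, 2.55], [-1.08, 4.22], [0.17, 2.65], [-2.57, 2.57]. Speed limits (rad/s): [2.79, 2.79, 3.14, 3.14, 3.14, 3.14].

## Interface

Orientations are given as [roll, pitch, yaw] about the fixed x, y, z axes, in that order (R = Rz(yaw) Ry(pitch) Rx(roll)).
In Python, from bench import robot gives the robot as it stands. The module is installed in compiled form; this text tells all that it offers.
- The arm moves only by the tool move_arm, never from a script. Its argument "motion" is one flat list of numbers, 7 for each row, row after row: the turn, a rotation vector about the tool's x, y, z in units of 45 degrees (1.0 is 45 degrees), then the shift along the tool's x, y, z in units of 100 mm (1.0 is 100 mm), then the opening, from 0 (shut) to 1 (fully open). A call has 1 to 12 rows; each row shifts and turns the commanded pose from where the row before left it, along the tool's axes as they then stand; what a row does not reach is not made up. A row lasts 1/12 s, in which the tool goes at most 41.7 mm and 7.16 degrees, less where a joint would pass 70% of its speed; a pose out of reach is approached as far as the arm can. A call with a number of a shift or a turn outside -1 to 1 is refused whole. A call with a gripper value outside its range is refused whole. The fingers move at their own pace and stop on an object; the grip force is fixed at half the most. Time passes only in rows, so rows that do not move let the fingers close. It gives the time, the measured TCP pose, the force, the opening and the grip force at its end, in the units of the state.
- robot.get_obs(): the state, without advancing time (a new reading comes with each control period).
- robot.snapshot(name): name is "scene" or "top" or "wrist"; returns the picture (420x560x3 uint8, red, green, blue); there is no depth.
- robot.get_calibration(name): a dict with "fx", "fy", "cx", "cy" (pixels), "R" (3x3) and "t" (3): a world point X has camera coordinates R X + t. Camera axes: x right, y down, z forward; pixel columns grow to the right and rows downward; lengths in m; the calibration is good to about 2 mm. A picture is of the moment at which its call begins: read the wrist's pose just before it. get_calibration takes no time and is no camera call; for the wrist camera it gives the pose at the moment of the call.
- robot.close_job(): hands the job in; it is judged then, once.
The state is a dict: "time": time; "joint_positions": joint angles; "qvel": joint speeds; "joint_torque": joint torques, N m; "tool_pos": TCP position; "ee_rot": TCP orientation; "wrist_force": force on the tool from outside, world axes, zero at the start; "wrist_torque": the same for the moment, N m; "width": finger opening in m; "finger_force": force on a finger pad.
Only numpy, scipy, OpenCV 4.12 (cv2) and the standard library are available. Lean on these libraries where they do the work, as an engineer would, in place of code of your own. Each camera call takes 0.05 s, during which the arm holds its last target. There are 200 camera calls.

## Working session

There is one attempt and no reset: what is moved stays moved. The work goes in short steps, Python scripts to look and compute and a tool call to move; the robot and the scene stay as the last step left them, time stands still between calls to the robot, and variables do not carry over. Pictures are saved under pics/ and viewed, at most 14 in all, crops included, and the job is handed in when it is done.

Besides the shell and the picture viewer there is one more tool, called after "Emit:" as name(argument=value, ...) on one line, values as JSON. move_arm: Moves the arm, as the interface text tells. Shifts and turns lie within -1 to 1; 1 stands for 100 mm of shift or 45 degrees of turn. Its arguments: {"type":"object","properties":{"motion":{"type":"array","items":{"type":"number"}}},"required":["motion"]}

```bash
mkdir -p pics; python3 - <<'E'
from bench import robot
import cv2,numpy as np
o=robot.get_obs();print({k:np.round(v,3).tolist() for k,v in o.items()}, robot.tcp_to_grasp)
for n in("top","scene"):
    im=robot.snapshot(n);cv2.imwrite(f"pics/{n}0.png",im[:,:,::-1])
    c=robot.get_calibration(n);print(n,{k:np.round(v,4).tolist() for k,v in c.items()})
E
```

```text
{'time': 0.0, 'joint_positions': [1.207, 0.088, 1.372, -0.0, 1.684, -0.103], 'qvel': [-0.001, -0.0, 0.0, -0.0, -0.0, 0.0], 'joint_torque': [-0.002, -34.018, -30.242, 0.072, 0.033, -0.0], 'tool_pos': [0.142, 0.531, 0.204], 'ee_rot': [-3.139, -0.0, 2.881], 'wrist_force': [0.036, 0.704, 0.534], 'wrist_torque': [0.004, 0.021, 0.04], 'finger_force': 0.0, 'width': 0.094} -0.0188
top {'fx': 433.2671, 'fy': 433.2671, 'cx': 281.9513, 'cy': 200.5232, 'R': [[-0.0009, -0.9996, -0.0288], [-0.9868, 0.0056, -0.162], [0.1621, 0.0283, -0.9864]], 't': [0.0448, 0.5528, 0.8602]}
scene {'fx': 514.0545, 'fy': 514.0545, 'cx': 282.814, 'cy': 211.1019, 'R': [[0.2723, 0.9622, 0.0097], [0.7374, -0.2022, -0.6445], [-0.6181, 0.1827, -0.7646]], 't': [-0.1806, -0.3724, 1.6487]}
```

View pics/top0.png

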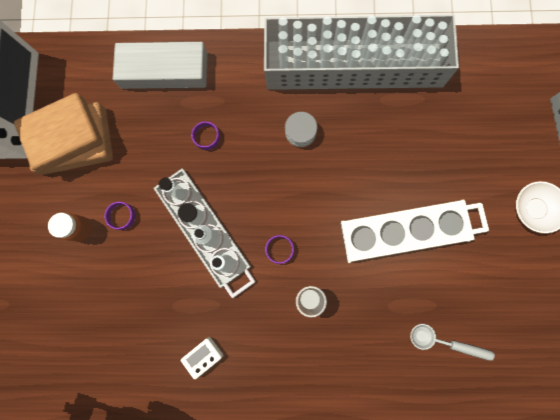

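View pics/scene0.png

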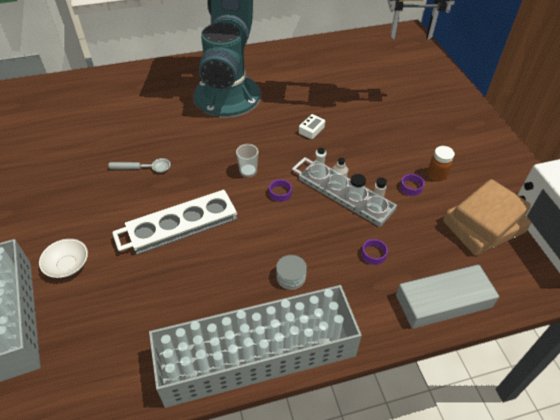

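The carrier sits at top-picture pixels (155–255, 170–295) with its wire handle at about (240,285). The empty white rack sits at (342–488, 202–262) with its handle at about (480,218). The purple rings at (205,135), (119,216) and (280,250) are decoys. I'll zoom in and measure next.

```bash
cat > h.py <<'E'
import numpy as np,cv2
from bench import robot
def ray(c,uv,z):
    R=np.array(c["R"]);t=np.array(c["t"]);C=-R.T@t
    d=R.T@np.array([(uv[0]-c["cx"])/c["fx"],(uv[1]-c["cy"])/c["fy"],1])
    return C+d*(z-C[2])/d[2]
def proj(c,X):
    p=np.array(c["R"])@np.array(X)+np.array(c["t"]);return c["fx"]*p[0]/p[2]+c["cx"],c["fy"]*p[1]/p[2]+c["cy"]
E
python3 - <<'E'
from h import *
im=cv2.imread("pics/top0.png");sc=cv2.imread("pics/scene0.png");c=robot.get_calibration("top");s=robot.get_calibration("scene")
hsv=cv2.cvtColor(im,cv2.COLOR_BGR2HSV)
w=((hsv[...,2]>190)&(hsv[...,1]<50)).astype(np.uint8)
w[:190]=0;w[280:]=0;w[:,:335]=0;w[:,500:]=0
cs,hi=cv2.findContours(w,cv2.RETR_CCOMP,cv2.CHAIN_APPROX_NONE)
for k,q in zip(cs,hi[0]):
    a=cv2.contourArea(k)
    if a<100: continue
    if q[3]>=0:
        e=cv2.fitEllipse(k); print("hole",np.round(e[0],1),np.round(e[1],1),ray(c,e[0],.03).round(4))
    else: print("outer",cv2.minAreaRect(k))
dark=((im.max(2)<60)).astype(np.uint8)
n,l,st,ce=cv2.connectedComponentsWithStats(dark[165:285,150:260])
for i in range(1,n):
    if st[i,4]>25: print("dark top",ce[i]+[150,165],st[i])
dark=((sc.max(2)<60)).astype(np.uint8)
n,l,st,ce=cv2.connectedComponentsWithStats(dark[140:230,290:400])
for i in range(1,n):
    if st[i,4]>15: print("dark scene",ce[i]+[290,140],st[i])
a=cv2.resize(im[160:305,140:270],None,fx=4,fy=4,interpolation=cv2.INTER_CUBIC)[:580,:400*2]
b=cv2.resize(sc[140:230,290:400],None,fx=2.5,fy=2.5)
o=np.zeros((580,800,3),np.uint8);o[:,:520]=a;o[:b.shape[0],520:520+275]=b
cv2.imwrite("pics/crop1.png",o)
E
```

```text
outer ((414.9159851074219, 228.7879638671875), (41.769752502441406, 144.4499969482422), 79.69515228271484)
hole [362.7 237.7] [25.3 26. ] [ 0.4759 -0.1251  0.03  ]
hole [392.  232.6] [24.9 26.1] [ 0.4865 -0.1861  0.03  ]
hole [421.3 227.3] [24.9 26.2] [ 0.4972 -0.2474  0.03  ]
hole [450.5 222.2] [24.7 26.4] [ 0.5076 -0.3084  0.03  ]
hole [474.6 218.2] [13.4 25.7] [ 0.5159 -0.3586  0.03  ]
dark top [165.20909091 183.61818182] [  9  13  13  12 110]
dark top [187.36363636 212.23715415] [ 29  39  18  18 253]
dark top [198.8   232.925] [46 65  7  7 40]
dark top [216.5        262.13043478] [63 94  8  7 46]
dark scene [320.65517241 150.27586207] [28  8  6  6 29]
dark scene [341.         160.54285714] [48 18  7  7 35]
dark scene [357.72903226 180.12258065] [ 61  34  15  13 155]
dark scene [380.93589744 182.14102564] [87 38 10 10 78]
```

View pics/crop1.png

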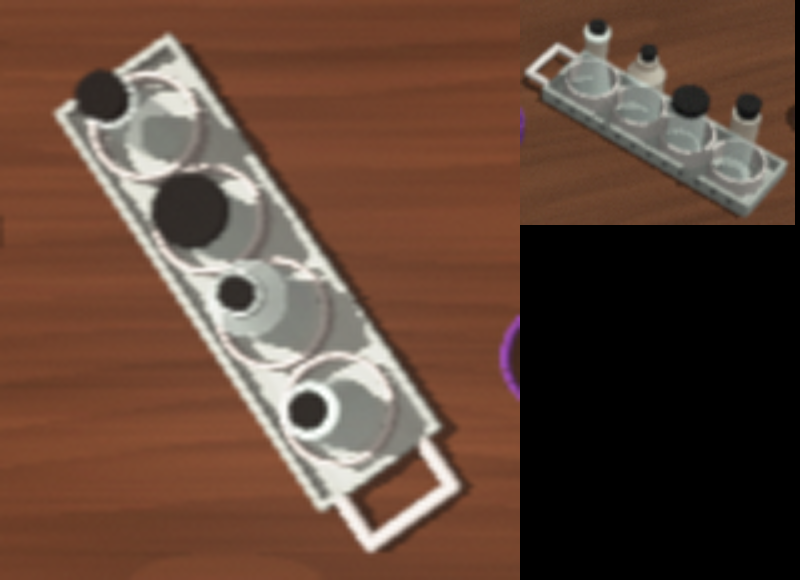

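Confirmed in the crop. From the carrier's handle the order is:
- **flask**: white lip ring, crop (308,410)
- **bottle**: shoulder, (237,293)
- **vial**: wide cap, (190,211)
- **tube**: (101,95)

Next I'll work out the piece positions and the two rows' yaw.

```bash
python3 - <<'E'
from h import *
im=cv2.imread("pics/top0.png");c=robot.get_calibration("top");s=robot.get_calibration("scene")
T={"flask":((216.5,262.1),(320.65,150.3),.104),"bottle":((198.8,232.9),(341,160.5),.112),"vial":((187.4,212.2),(357.7,180.1),.078),"tube":((165.2,183.6),(380.9,182.1),.114)}
for n,(a,b,z) in T.items():
    # least squares two view
    A=[];B=[]
    for cc,uv in((c,a),(s,b)):
        R=np.array(cc["R"]);C=-R.T@np.array(cc["t"]);d=ray(cc,uv,0)-C;d/=np.linalg.norm(d);P=np.eye(3)-np.outer(d,d);A.append(P);B.append(P@C)
    X=np.linalg.solve(sum(A),sum(B))
    print(n,"tri",X.round(4),"top@z",ray(c,a,z).round(4)[:2],"top@z-4",ray(c,a,z-.004).round(4)[:2],"scene@z-4",ray(s,b,z-.004).round(4)[:2])
# collars: crop centres (px/4+offset)
for n,q in(("flask",(341,409)),("bottle",(272,312)),("vial",(208,219)),("tube",(145,126))):
    print("collar",n,ray(c,(q[0]/4+140,q[1]/4+160),.028).round(4)[:2])
E
```

```text
flask tri [0.4245 0.1683 0.1009] top@z [0.4243 0.1671] top@z-4 [0.4244 0.1678] scene@z-4 [0.4237 0.1694]
bottle tri [0.4805 0.2032 0.1075] top@z [0.4798 0.2011] top@z-4 [0.4802 0.202 ] scene@z-4 [0.481  0.2041]
vial tri [0.5258 0.2356 0.0723] top@z [0.5248 0.2331] top@z-4 [0.5253 0.2341] scene@z-4 [0.5272 0.236 ]
tube tri [0.5779 0.2721 0.1081] top@z [0.5766 0.2699] top@z-4 [0.5774 0.2711] scene@z-4 [0.5795 0.2717]
collar flask [0.4257 0.1623]
collar bottle [0.4765 0.1999]
collar vial [0.5261 0.2356]
collar tube [0.5768 0.2714]
```

Emit:
move_arm(motion=[0, 0, 0.158, 0, 0, 0, 1, 0, 0, 0.158, 0, 0, 0, 1, 0, 0, 0.158, 0, 0, 0, 1, 0, 0, 0.158, 0, 0, 0, 1, 0, 0, 0.158, 0, 0, 0, 1, 0, 0, 0.158, 0, 0, 0, 1, 0, 0, 0.158, 0, 0, 0, 1, 0, 0, 0.158, 0, 0, 0, 1, 0, 0, 0.158, 0, 0, 0, 1, 0, 0, 0.158, 0, 0, 0, 1, 0, 0, 0.158, 0, 0, 0, 1, 0, 0, 0.158, 0, 0, 0, 1])

```text
time: 1.1
tool_pos: [0.1417, 0.5311, 0.2048]
ee_rot: [-3.141, 0.001, 1.386]
wrist_force: [-0.1, 0.6, 1.0]
width: 0.0942
finger_force: 0.0
```

Emit:
move_arm(motion=[0, 0, 0.14, 0, 0, 0, 1, 0, 0, 0.14, 0, 0, 0, 1, 0, 0, 0.14, 0, 0, 0, 1, 0, 0, 0.14, 0, 0, 0, 1, 0, 0, 0.14, 0, 0, 0, 1, 0, 0, 0.14, 0, 0, 0, 1, 0, 0, 0.14, 0, 0, 0, 1, 0, 0, 0, 0, 0, 0, 1])

```text
time: 1.77
tool_pos: [0.1417, 0.5311, 0.2048]
ee_rot: [3.141, 0.001, 0.62]
wrist_force: [-0.2, -0.2, 0.6]
width: 0.0942
finger_force: 0.0
```

Emit:
move_arm(motion=[0, 0, 0, 0.014, 0.2, 0, 1, 0, 0, 0, 0.014, 0.4, 0, 1, 0, 0, 0, 0.014, 0.4, 0, 1, 0, 0, 0, 0.014, 0.4, 0, 1, 0, 0, 0, 0.014, 0.4, 0, 1, 0, 0, 0, 0.014, 0.4, 0, 1, 0, 0, 0, 0.014, 0.4, 0, 1, 0, 0, 0, 0.014, 0.4, 0, 1, 0, 0, 0, 0.014, 0.4, 0, 1, 0, 0, 0, 0.014, 0.4, 0, 1, 0, 0, 0, 0.014, 0.4, 0, 1, 0, 0, 0, 0.014, 0.4, 0, 1])

```text
time: 2.77
tool_pos: [0.4241, 0.1655, 0.2054]
ee_rot: [-3.141, -0.0, 0.625]
wrist_force: [0.0, 1.0, 0.4]
width: 0.0937
finger_force: 0.0
```

Emit:
move_arm(motion=[0, 0, 0, 0, 0, 0, 1, 0, 0, 0, 0, 0, 0, 1])

```text
time: 2.93
tool_pos: [0.4241, 0.1658, 0.2049]
ee_rot: [-3.141, 0.001, 0.62]
wrist_force: [-0.6, 0.9, 0.3]
width: 0.0941
finger_force: 0.0
```

```bash
python3 - <<'E'
from h import *
c=robot.get_calibration("wrist");im=robot.snapshot("wrist")[:,:,::-1].copy()
for X in((.4243,.168,.104),(.4803,.2025,.112),(.526,.2348,.078)):
    p=proj(c,X);print(p);cv2.circle(im,tuple(int(round(v)) for v in p),3,(0,255,0),-1)
cv2.imwrite("pics/w1.png",im)
E
```

```text
(np.float64(271.7090833300504), np.float64(205.8744552359677))
(np.float64(276.4940690266778), np.float64(136.24227643366135))
(np.float64(276.72907627445113), np.float64(76.13410838978422))
```

View pics/w1.png

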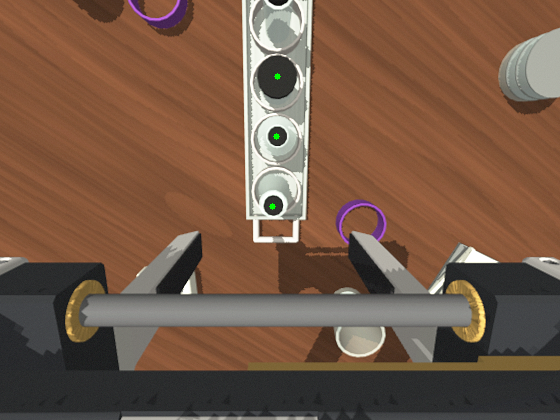

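The wrist view shows the predicted stopper centres at (272,206), (276,136) and (277,76), each right on its stopper, so I'll descend on the flask.

Emit:
move_arm(motion=[0, 0, 0, 0.014, -0.017, 0.1, 1, 0, 0, 0, 0, 0, 0.2, 1, 0, 0, 0, 0, 0, 0.25, 1, 0, 0, 0, 0, 0, 0.25, 1, 0, 0, 0, 0, 0, 0.25, 1, 0, 0, 0, 0, 0, 0.2, 1, 0, 0, 0, 0, 0, 0.15, 1, 0, 0, 0, 0, 0, 0.1, 1, 0, 0, 0, 0, 0, 0, 1, 0, 0, 0, 0, 0, 0, 1])

```text
time: 3.82
tool_pos: [0.4229, 0.1705, 0.0552]
ee_rot: [-3.141, 0.001, 0.624]
wrist_force: [-0.5, 0.1, -0.1]
width: 0.0939
finger_force: 0.0
```

Emit:
move_arm(motion=[0, 0, 0, 0, 0, 0, 0.6, 0, 0, 0, 0, 0, 0, 0.5, 0, 0, 0, 0, 0, 0, 0.4, 0, 0, 0, 0, 0, 0, 0.35, 0, 0, 0, 0, 0, 0, 0.3, 0, 0, 0, 0, 0, 0, 0.25, 0, 0, 0, 0, 0, 0, 0.2, 0, 0, 0, 0, 0, 0, 0.1, 0, 0, 0, 0, 0, 0, 0, 0, 0, 0, 0, 0, 0, 0, 0, 0, 0, 0, 0, 0, 0])

```text
time: 4.73
tool_pos: [0.4236, 0.1695, 0.0554]
ee_rot: [-3.142, 0.0, 0.622]
wrist_force: [0.6, 0.2, -0.4]
width: 0.0276
finger_force: 30.0
```

Emit:
move_arm(motion=[0, 0, 0, 0, 0, 0, 0, 0, 0, 0, 0, 0, 0, 0, 0, 0, 0, 0, 0, 0, 0])

```text
time: 4.98
tool_pos: [0.4237, 0.1695, 0.0555]
ee_rot: [3.142, -0.0, 0.622]
wrist_force: [-0.7, 0.2, 0.5]
width: 0.0276
finger_force: 30.0
```

```bash
python3 - <<'E'
from h import *
im=robot.snapshot("scene")[:,:,::-1];a=cv2.resize(im[95:235,250:410],None,fx=4,fy=4,interpolation=cv2.INTER_CUBIC)
cv2.imwrite("pics/g1.png",a)
E
```

```text
(no output)
```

View pics/g1.png

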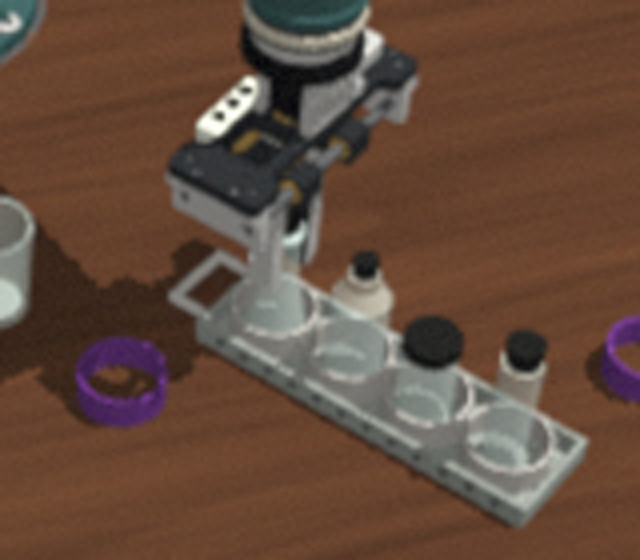

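The gripper is on the flask's neck, the flask looks upright, and the neighbours are untouched. Lifting.

Emit:
move_arm(motion=[0, 0, 0, 0, 0, -0.03, 0, 0, 0, 0, 0, 0, -0.07, 0, 0, 0, 0, 0, 0, -0.1, 0, 0, 0, 0, 0, 0, -0.15, 0, 0, 0, 0, 0, 0, -0.2, 0, 0, 0, 0, 0, 0, -0.2, 0, 0, 0, 0, 0, 0, -0.2, 0, 0, 0, 0, 0, 0, -0.2, 0, 0, 0, 0, 0, 0, -0.15, 0, 0, 0, 0, 0, 0, -0.1, 0, 0, 0, 0, 0, 0, 0, 0])

```text
time: 5.95
tool_pos: [0.4251, 0.17, 0.199]
ee_rot: [3.139, -0.006, 0.622]
wrist_force: [0.7, -0.4, -1.3]
width: 0.0279
finger_force: 30.0
```

```bash
python3 - <<'E'
from h import *
im=robot.snapshot("scene")[:,:,::-1];a=cv2.resize(im[60:220,230:410],None,fx=3.5,fy=3.5,interpolation=cv2.INTER_CUBIC)
cv2.imwrite("pics/g2.png",a)
E
```

```text
(no output)
```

View pics/g2.png

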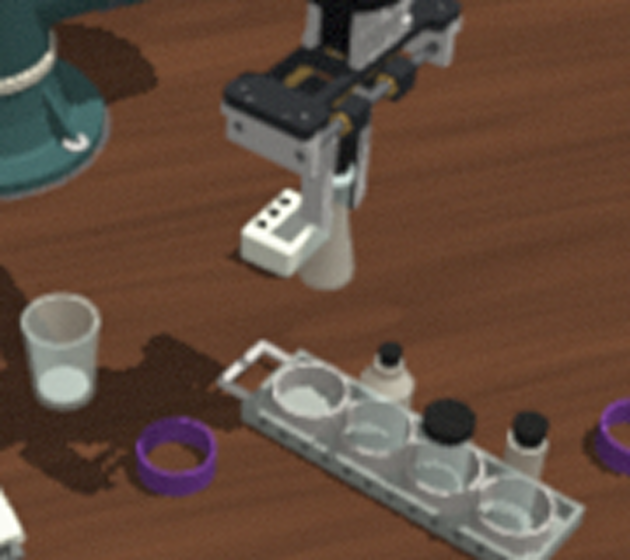

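The flask hangs upright in the gripper, with its foot clear. Now to the rack.

Emit:
move_arm(motion=[0, 0, -0.158, 0, 0, 0, 0, 0, 0, -0.158, 0, 0, 0, 0, 0, 0, -0.158, 0, 0, 0, 0, 0, 0, -0.158, 0, 0, 0, 0, 0, 0, -0.158, 0, 0, 0, 0, 0, 0, -0.158, 0, 0, 0, 0, 0, 0, -0.158, 0, 0, 0, 0, 0, 0, -0.158, 0, 0, 0, 0, 0, 0, -0.158, 0, 0, 0, 0, 0, 0, 0, -0.1, 0, 0, 0, 0, 0, 0, -0.2, 0, 0, 0, 0, 0, 0, -0.3, 0, 0, 0])

```text
time: 7.0
tool_pos: [0.433, 0.1105, 0.1943]
ee_rot: [-3.14, -0.001, 1.739]
wrist_force: [0.3, -0.0, -0.8]
width: 0.0276
finger_force: 30.0
```

Emit:
move_arm(motion=[0, 0, 0, -0.3, 0, 0, 0, 0, 0, 0, -0.3, 0, 0, 0, 0, 0, 0, -0.3, 0, 0, 0, 0, 0, 0, -0.3, 0, 0, 0, 0, 0, 0, -0.3, 0, 0, 0, 0, 0, 0, -0.3, 0, 0, 0, 0, 0, 0, -0.25, 0, 0, 0, 0, 0, 0, -0.2, 0, 0, 0, 0, 0, 0, -0.14, 0, 0, 0, 0, 0, 0, 0, 0, 0, 0, 0, 0, 0, 0, 0, 0, 0])

```text
time: 7.92
tool_pos: [0.4731, -0.1254, 0.1947]
ee_rot: [-3.14, -0.002, 1.736]
wrist_force: [-0.3, 1.1, 0.6]
width: 0.0278
finger_force: 30.0
```

Emit:
move_arm(motion=[0, 0, 0, 0, 0.028, 0.1, 0, 0, 0, 0, 0, 0, 0.2, 0, 0, 0, 0, 0, 0, 0.2, 0, 0, 0, 0, 0, 0, 0.2, 0, 0, 0, 0, 0, 0, 0.15, 0, 0, 0, 0, 0, 0, 0.15, 0, 0, 0, 0, 0, 0, 0.12, 0, 0, 0, 0, 0, 0, 0.1, 0, 0, 0, 0, 0, 0, 0.08, 0, 0, 0, 0, 0, 0, 0.04, 0, 0, 0, 0, 0, 0, 0, 0, 0, 0, 0, 0, 0, 0, 0])

```text
time: 8.92
tool_pos: [0.4767, -0.1248, 0.0618]
ee_rot: [3.141, 0.0, 1.739]
wrist_force: [0.7, -0.7, -0.2]
width: 0.0278
finger_force: 30.0
```

Emit:
move_arm(motion=[0, 0, 0, 0, 0, 0.02, 0, 0, 0, 0, 0, 0, 0.015, 0, 0, 0, 0, 0, 0, 0.01, 0, 0, 0, 0, 0, 0, 0, 0, 0, 0, 0, 0, 0, 0, 0])

```text
time: 9.33
tool_pos: [0.4768, -0.1249, 0.0575]
ee_rot: [3.141, 0.0, 1.739]
wrist_force: [-0.0, -1.9, 0.4]
width: 0.0274
finger_force: 30.0
```

Emit:
move_arm(motion=[0, 0, 0, 0, 0, 0, 0.32, 0, 0, 0, 0, 0, 0, 0.36, 0, 0, 0, 0, 0, 0, 0.4, 0, 0, 0, 0, 0, 0, 0.5, 0, 0, 0, 0, 0, 0, 0.7, 0, 0, 0, 0, 0, 0, 0.9, 0, 0, 0, 0, 0, 0, 1, 0, 0, 0, 0, 0, -0.15, 1, 0, 0, 0, 0, 0, -0.3, 1, 0, 0, 0, 0, 0, -0.4, 1, 0, 0, 0, 0, 0, -0.4, 1, 0, 0, 0, 0, 0, -0.15, 1])

```text
time: 10.33
tool_pos: [0.4786, -0.1256, 0.2035]
ee_rot: [3.133, 0.005, 1.739]
wrist_force: [-0.1, 0.3, 0.4]
width: 0.093
finger_force: 0.0
```

```bash
python3 - <<'E'
from h import *
o=robot.get_obs();print(o["tool_pos"],o["ee_rot"])
im=robot.snapshot("top")[:,:,::-1];cv2.imwrite("pics/t2.png",im)
cv2.imwrite("pics/t2c.png",cv2.resize(im[160:310,140:500],None,fx=2.2,fy=2.2))
E
```

```text
[ 0.47863704 -0.12559176  0.20351757] [3.1331061  0.00491603 1.73887604]
```

View pics/t2c.png

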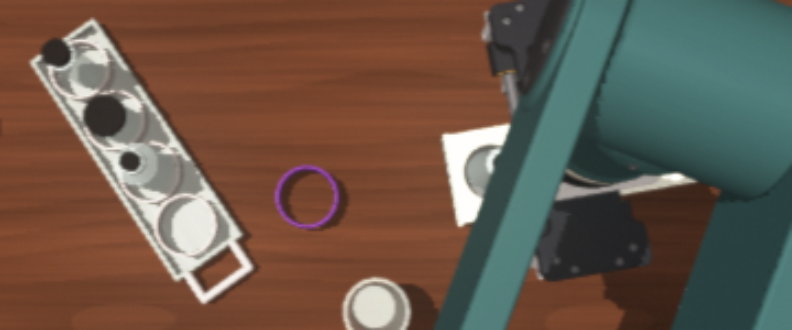

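The flask stands in the left end hole (pixel about (490,165)) and its collar is empty. The bottle is next.

Emit:
move_arm(motion=[0, 0, 0, 0.1, 0.047, 0, 1, 0, 0, 0, 0.2, 0.047, 0, 1, 0, 0, 0, 0.3, 0.047, 0, 1, 0, 0, 0, 0.3, 0.047, 0, 1, 0, 0, 0, 0.3, 0.047, 0, 1, 0, 0, 0, 0.3, 0.047, 0, 1, 0, 0, 0, 0.3, 0.047, 0, 1, 0, 0, 0, 0.3, 0.047, 0, 1, 0, 0, 0, 0.3, 0.047, 0, 1, 0, 0, 0, 0.3, 0.047, 0, 1, 0, 0, 0, 0.3, 0.047, 0, 1, 0, 0, 0, 0.232, 0.047, 0, 1])

```text
time: 11.38
tool_pos: [0.4758, 0.2059, 0.1938]
ee_rot: [-3.136, -0.0, 1.741]
wrist_force: [0.6, 0.0, 0.3]
width: 0.0938
finger_force: 0.0
```

Emit:
move_arm(motion=[0, 0, 0.158, 0, 0, 0, 1, 0, 0, 0.158, 0, 0, 0, 1, 0, 0, 0.158, 0, 0, 0, 1, 0, 0, 0.158, 0, 0, 0, 1, 0, 0, 0.158, 0, 0, 0, 1, 0, 0, 0.158, 0, 0, 0, 1, 0, 0, 0.158, 0, 0, 0, 1, 0, 0, 0.158, 0, 0, 0, 1, 0, 0, 0.158, 0, 0, 0, 1, 0, 0, 0, 0, 0, 0, 1, 0, 0, 0, 0, 0, 0, 1])

```text
time: 12.3
tool_pos: [0.4767, 0.2036, 0.1946]
ee_rot: [-3.14, 0.004, 0.626]
wrist_force: [0.8, 0.0, 0.1]
width: 0.0942
finger_force: 0.0
```

Emit:
move_arm(motion=[0, 0, 0, 0.023, 0.03, 0.1, 1, 0, 0, 0, 0, 0, 0.2, 1, 0, 0, 0, 0, 0, 0.25, 1, 0, 0, 0, 0, 0, 0.25, 1, 0, 0, 0, 0, 0, 0.25, 1, 0, 0, 0, 0, 0, 0.2, 1, 0, 0, 0, 0, 0, 0.15, 1, 0, 0, 0, 0, 0, 0.1, 1, 0, 0, 0, 0, 0, 0.05, 1, 0, 0, 0, 0, 0, 0, 1, 0, 0, 0, 0, 0, 0, 1])

```text
time: 13.22
tool_pos: [0.482, 0.2023, 0.0423]
ee_rot: [3.141, -0.001, 0.623]
wrist_force: [0.0, 0.0, 0.1]
width: 0.094
finger_force: 0.0
```

Emit:
move_arm(motion=[0, 0, 0, 0, 0, 0, 0.7, 0, 0, 0, 0, 0, 0, 0.6, 0, 0, 0, 0, 0, 0, 0.5, 0, 0, 0, 0, 0, 0, 0.45, 0, 0, 0, 0, 0, 0, 0.4, 0, 0, 0, 0, 0, 0, 0.35, 0, 0, 0, 0, 0, 0, 0.2, 0, 0, 0, 0, 0, 0, 0, 0, 0, 0, 0, 0, 0, 0, 0, 0, 0, 0, 0, 0, 0, 0, 0, 0, 0, 0, 0, 0])

```text
time: 14.13
tool_pos: [0.4815, 0.2023, 0.042]
ee_rot: [-3.141, 0.0, 0.622]
wrist_force: [0.0, 0.7, 0.0]
width: 0.04
finger_force: 30.0
```

Emit:
move_arm(motion=[0, 0, 0, 0, 0, -0.03, 0, 0, 0, 0, 0, 0, -0.07, 0, 0, 0, 0, 0, 0, -0.1, 0, 0, 0, 0, 0, 0, -0.15, 0, 0, 0, 0, 0, 0, -0.2, 0, 0, 0, 0, 0, 0, -0.2, 0, 0, 0, 0, 0, 0, -0.2, 0, 0, 0, 0, 0, 0, -0.2, 0, 0, 0, 0, 0, 0, -0.2, 0, 0, 0, 0, 0, 0, -0.15, 0, 0, 0, 0, 0, 0, 0, 0])

```text
time: 15.05
tool_pos: [0.4838, 0.2028, 0.1975]
ee_rot: [3.139, -0.009, 0.622]
wrist_force: [1.0, 0.4, -0.7]
width: 0.0398
finger_force: 30.0
```

Emit:
move_arm(motion=[0, 0, -0.158, 0, 0, 0, 0, 0, 0, -0.158, 0, 0, 0, 0, 0, 0, -0.158, 0, 0, 0, 0, 0, 0, -0.158, 0, 0, 0, 0, 0, 0, -0.158, 0, 0, 0, 0, 0, 0, -0.158, 0, 0, 0, 0, 0, 0, -0.158, 0, 0, 0, 0, 0, 0, -0.158, 0, 0, 0, 0, 0, 0, -0.158, 0, 0, 0, 0, 0, 0, 0, -0.1, 0, 0, 0, 0, 0, 0, -0.2, 0, 0, 0, 0, 0, 0, -0.3, 0, 0, 0])

```text
time: 16.05
tool_pos: [0.4912, 0.1433, 0.1915]
ee_rot: [-3.141, -0.001, 1.739]
wrist_force: [-0.3, 0.3, -1.1]
width: 0.0396
finger_force: 30.0
```

Emit:
move_arm(motion=[0, 0, 0, -0.3, -0.05, 0, 0, 0, 0, 0, -0.3, -0.05, 0, 0, 0, 0, 0, -0.3, -0.05, 0, 0, 0, 0, 0, -0.3, -0.05, 0, 0, 0, 0, 0, -0.3, -0.05, 0, 0, 0, 0, 0, -0.3, -0.05, 0, 0, 0, 0, 0, -0.3, -0.05, 0, 0, 0, 0, 0, -0.3, -0.05, 0, 0, 0, 0, 0, -0.3, -0.05, 0, 0, 0, 0, 0, -0.25, -0.05, 0, 0, 0, 0, 0, -0.18, -0.05, 0, 0, 0, 0, 0, -0.108, -0.05, 0, 0])

```text
time: 17.05
tool_pos: [0.4857, -0.1889, 0.1913]
ee_rot: [-3.14, 0.0, 1.733]
wrist_force: [-0.3, -1.3, -1.1]
width: 0.04
finger_force: 30.0
```

Emit:
move_arm(motion=[0, 0, 0, 0, 0, 0, 0, 0, 0, 0, 0, 0, 0, 0])

```text
time: 17.22
tool_pos: [0.4862, -0.1862, 0.1917]
ee_rot: [-3.141, -0.001, 1.736]
wrist_force: [0.1, 0.2, -1.0]
width: 0.0399
finger_force: 30.0
```

Emit:
move_arm(motion=[0, 0, 0, 0, 0, 0.1, 0, 0, 0, 0, 0, 0, 0.2, 0, 0, 0, 0, 0, 0, 0.2, 0, 0, 0, 0, 0, 0, 0.2, 0, 0, 0, 0, 0, 0, 0.2, 0, 0, 0, 0, 0, 0, 0.15, 0, 0, 0, 0, 0, 0, 0.15, 0, 0, 0, 0, 0, 0, 0.12, 0, 0, 0, 0, 0, 0, 0.07, 0, 0, 0, 0, 0, 0, 0.03, 0, 0, 0, 0, 0, 0, 0, 0, 0, 0, 0, 0, 0, 0, 0])

```text
time: 18.22
tool_pos: [0.4871, -0.1862, 0.0506]
ee_rot: [3.141, 0.001, 1.739]
wrist_force: [0.2, -0.5, 0.0]
width: 0.0396
finger_force: 30.0
```

Emit:
move_arm(motion=[0, 0, 0, 0, 0, 0.02, 0, 0, 0, 0, 0, 0, 0.02, 0, 0, 0, 0, 0, 0, 0.015, 0, 0, 0, 0, 0, 0, 0, 0, 0, 0, 0, 0, 0, 0, 0])

```text
time: 18.63
tool_pos: [0.4866, -0.1863, 0.0445]
ee_rot: [3.141, -0.0, 1.739]
wrist_force: [0.5, -0.7, -1.4]
width: 0.0398
finger_force: 30.0
```

Emit:
move_arm(motion=[0, 0, 0, 0, 0, 0.008, 0.3, 0, 0, 0, 0, 0, 0, 0.45, 0, 0, 0, 0, 0, 0, 0.5, 0, 0, 0, 0, 0, 0, 0.6, 0, 0, 0, 0, 0, 0, 0.8, 0, 0, 0, 0, 0, 0, 1, 0, 0, 0, 0, 0, 0, 1, 0, 0, 0, 0, 0, -0.15, 1, 0, 0, 0, 0, 0, -0.3, 1, 0, 0, 0, 0, 0, -0.4, 1, 0, 0, 0, 0, 0, -0.4, 1, 0, 0, 0, 0, 0, -0.25, 1])

```text
time: 19.63
tool_pos: [0.4877, -0.1867, 0.1983]
ee_rot: [3.137, 0.003, 1.739]
wrist_force: [-0.3, 0.0, 1.1]
width: 0.0939
finger_force: 0.0
```

Emit:
move_arm(motion=[0, 0, 0, 0.15, 0.091, 0, 1, 0, 0, 0, 0.3, 0.091, 0, 1, 0, 0, 0, 0.37, 0.091, 0, 1, 0, 0, 0, 0.37, 0.091, 0, 1, 0, 0, 0, 0.37, 0.091, 0, 1, 0, 0, 0, 0.37, 0.091, 0, 1, 0, 0, 0, 0.37, 0.091, 0, 1, 0, 0, 0, 0.37, 0.091, 0, 1, 0, 0, 0, 0.37, 0.091, 0, 1, 0, 0, 0, 0.37, 0.091, 0, 1, 0, 0, 0, 0.37, 0.091, 0, 1, 0, 0, 0, 0.307, 0.091, 0, 1])

```text
time: 20.63
tool_pos: [0.5254, 0.2377, 0.1937]
ee_rot: [3.141, -0.001, 1.74]
wrist_force: [1.2, 0.5, 0.0]
width: 0.0939
finger_force: 0.0
```

Emit:
move_arm(motion=[0, 0, 0.158, 0, 0, 0, 1, 0, 0, 0.158, 0, 0, 0, 1, 0, 0, 0.158, 0, 0, 0, 1, 0, 0, 0.158, 0, 0, 0, 1, 0, 0, 0.158, 0, 0, 0, 1, 0, 0, 0.158, 0, 0, 0, 1, 0, 0, 0.158, 0, 0, 0, 1, 0, 0, 0.158, 0, 0, 0, 1, 0, 0, 0.158, 0, 0, 0, 1, 0, 0, 0, 0, 0, 0, 1, 0, 0, 0, 0, 0, 0, 1])

```text
time: 21.55
tool_pos: [0.5259, 0.235, 0.1936]
ee_rot: [-3.141, 0.0, 0.625]
wrist_force: [0.1, 0.7, 0.6]
width: 0.0934
finger_force: 0.0
```

```bash
python3 - <<'E'
from h import *
im=robot.snapshot("scene")[:,:,::-1];cv2.imwrite("pics/s3.png",cv2.resize(im[120:270,110:410],None,fx=2.6,fy=2.6))
E
```

```text
(no output)
```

View pics/s3.png

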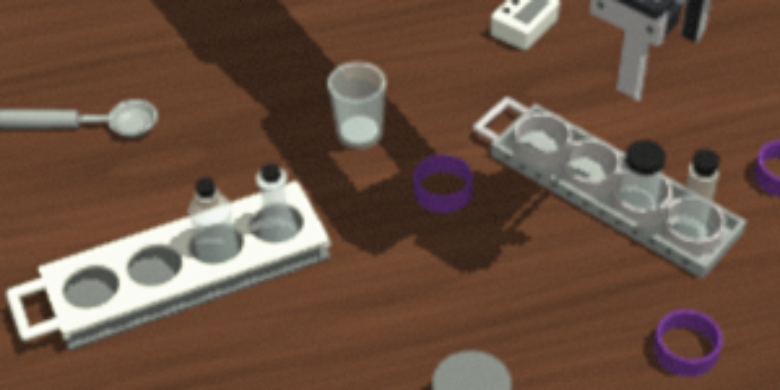

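The flask stands at crop pixel (272,215) and the bottle at (212,230), both upright in the two holes farthest from the rack's handle. I'll grasp the vial now.

Emit:
move_arm(motion=[0, 0, 0, 0, 0, 0.1, 1, 0, 0, 0, 0, 0, 0.2, 1, 0, 0, 0, 0, 0, 0.25, 1, 0, 0, 0, 0, 0, 0.25, 1, 0, 0, 0, 0, 0, 0.25, 1, 0, 0, 0, 0, 0, 0.2, 1, 0, 0, 0, 0, 0, 0.15, 1, 0, 0, 0, 0, 0, 0.1, 1, 0, 0, 0, 0, 0, 0.08, 1, 0, 0, 0, 0, 0, 0, 1, 0, 0, 0, 0, 0, 0, 1])

```text
time: 22.52
tool_pos: [0.5261, 0.2351, 0.0358]
ee_rot: [3.142, -0.0, 0.622]
wrist_force: [-0.5, 0.3, 0.1]
width: 0.094
finger_force: 0.0
```

Emit:
move_arm(motion=[0, 0, 0, 0, 0, 0, 0.7, 0, 0, 0, 0, 0, 0, 0.6, 0, 0, 0, 0, 0, 0, 0.5, 0, 0, 0, 0, 0, 0, 0.45, 0, 0, 0, 0, 0, 0, 0.4, 0, 0, 0, 0, 0, 0, 0.35, 0, 0, 0, 0, 0, 0, 0.2, 0, 0, 0, 0, 0, 0, 0, 0, 0, 0, 0, 0, 0, 0, 0, 0, 0, 0, 0, 0, 0, 0, 0, 0, 0, 0, 0, 0])

```text
time: 23.43
tool_pos: [0.5259, 0.235, 0.0357]
ee_rot: [-3.142, -0.0, 0.622]
wrist_force: [-0.4, -0.4, 0.2]
width: 0.0384
finger_force: 30.0
```

Emit:
move_arm(motion=[0, 0, 0, 0, 0, -0.03, 0, 0, 0, 0, 0, 0, -0.07, 0, 0, 0, 0, 0, 0, -0.1, 0, 0, 0, 0, 0, 0, -0.15, 0, 0, 0, 0, 0, 0, -0.2, 0, 0, 0, 0, 0, 0, -0.2, 0, 0, 0, 0, 0, 0, -0.2, 0, 0, 0, 0, 0, 0, -0.2, 0, 0, 0, 0, 0, 0, -0.2, 0, 0, 0, 0, 0, 0, -0.15, 0, 0, 0, 0, 0, 0, 0, 0])

```text
time: 24.35
tool_pos: [0.5281, 0.2357, 0.1915]
ee_rot: [3.139, -0.009, 0.622]
wrist_force: [0.5, -0.8, 0.4]
width: 0.0379
finger_force: 30.0
```

Emit:
move_arm(motion=[0, 0, -0.158, 0, 0, 0, 0, 0, 0, -0.158, 0, 0, 0, 0, 0, 0, -0.158, 0, 0, 0, 0, 0, 0, -0.158, 0, 0, 0, 0, 0, 0, -0.158, 0, 0, 0, 0, 0, 0, -0.158, 0, 0, 0, 0, 0, 0, -0.158, 0, 0, 0, 0, 0, 0, -0.158, 0, 0, 0, 0, 0, 0, -0.158, 0, 0, 0, 0, 0, 0, 0, -0.1, 0, 0, 0, 0, 0, 0, -0.2, 0, 0, 0, 0, 0, 0, -0.35, 0, 0, 0])

```text
time: 25.35
tool_pos: [0.5362, 0.1719, 0.1851]
ee_rot: [-3.141, -0.001, 1.74]
wrist_force: [0.5, -1.0, -1.1]
width: 0.0382
finger_force: 30.0
```

Emit:
move_arm(motion=[0, 0, 0, -0.36, -0.091, 0, 0, 0, 0, 0, -0.36, -0.091, 0, 0, 0, 0, 0, -0.36, -0.091, 0, 0, 0, 0, 0, -0.36, -0.091, 0, 0, 0, 0, 0, -0.36, -0.091, 0, 0, 0, 0, 0, -0.36, -0.091, 0, 0, 0, 0, 0, -0.36, -0.091, 0, 0, 0, 0, 0, -0.36, -0.091, 0, 0, 0, 0, 0, -0.36, -0.091, 0, 0, 0, 0, 0, -0.36, -0.091, 0, 0, 0, 0, 0, -0.28, -0.091, 0, 0, 0, 0, 0, -0.179, -0.091, 0, 0])

```text
time: 26.35
tool_pos: [0.4957, -0.2512, 0.1849]
ee_rot: [-3.14, 0.001, 1.732]
wrist_force: [0.9, 0.0, -0.2]
width: 0.0381
finger_force: 30.0
```

Emit:
move_arm(motion=[0, 0, 0, 0, 0, 0, 0, 0, 0, 0, 0, 0, 0, 0])

```text
time: 26.52
tool_pos: [0.4961, -0.2486, 0.1851]
ee_rot: [-3.141, -0.001, 1.734]
wrist_force: [-0.5, 0.4, -0.4]
width: 0.0386
finger_force: 30.0
```

Emit:
move_arm(motion=[0, 0, 0, 0.01, 0.01, 0.1, 0, 0, 0, 0, 0, 0, 0.2, 0, 0, 0, 0, 0, 0, 0.2, 0, 0, 0, 0, 0, 0, 0.2, 0, 0, 0, 0, 0, 0, 0.2, 0, 0, 0, 0, 0, 0, 0.15, 0, 0, 0, 0, 0, 0, 0.15, 0, 0, 0, 0, 0, 0, 0.12, 0, 0, 0, 0, 0, 0, 0.07, 0, 0, 0, 0, 0, 0, 0.03, 0, 0, 0, 0, 0, 0, 0, 0, 0, 0, 0, 0, 0, 0, 0])

```text
time: 27.52
tool_pos: [0.4984, -0.2464, 0.0443]
ee_rot: [3.141, 0.001, 1.739]
wrist_force: [0.5, 0.2, -0.7]
width: 0.0379
finger_force: 30.0
```

Emit:
move_arm(motion=[0, 0, 0, 0, 0, 0.02, 0, 0, 0, 0, 0, 0, 0.02, 0, 0, 0, 0, 0, 0, 0.015, 0, 0, 0, 0, 0, 0, 0, 0, 0, 0, 0, 0, 0, 0, 0])

```text
time: 27.93
tool_pos: [0.4978, -0.2464, 0.0382]
ee_rot: [3.142, -0.0, 1.739]
wrist_force: [0.1, -0.5, -0.8]
width: 0.0384
finger_force: 30.0
```

Emit:
move_arm(motion=[0, 0, 0, 0, 0, 0.008, 0.3, 0, 0, 0, 0, 0, 0, 0.43, 0, 0, 0, 0, 0, 0, 0.5, 0, 0, 0, 0, 0, 0, 0.6, 0, 0, 0, 0, 0, 0, 0.8, 0, 0, 0, 0, 0, 0, 1, 0, 0, 0, 0, 0, 0, 1, 0, 0, 0, 0, 0, -0.15, 1, 0, 0, 0, 0, 0, -0.3, 1, 0, 0, 0, 0, 0, -0.4, 1, 0, 0, 0, 0, 0, -0.4, 1, 0, 0, 0, 0, 0, -0.35, 1])

```text
time: 28.93
tool_pos: [0.4979, -0.2464, 0.1999]
ee_rot: [3.14, 0.001, 1.739]
wrist_force: [0.3, -0.4, 0.4]
width: 0.094
finger_force: 0.0
```

Emit:
move_arm(motion=[0, 0, 0, 0.15, 0.118, 0, 1, 0, 0, 0, 0.3, 0.118, 0, 1, 0, 0, 0, 0.38, 0.118, 0, 1, 0, 0, 0, 0.38, 0.118, 0, 1, 0, 0, 0, 0.38, 0.118, 0, 1, 0, 0, 0, 0.38, 0.118, 0, 1, 0, 0, 0, 0.38, 0.118, 0, 1, 0, 0, 0, 0.38, 0.118, 0, 1, 0, 0, 0, 0.38, 0.118, 0, 1, 0, 0, 0, 0.38, 0.118, 0, 1, 0, 0, 0, 0.38, 0.118, 0, 1, 0, 0, 0, 0.38, 0.118, 0, 1])

```text
time: 29.93
tool_pos: [0.5662, 0.1984, 0.1975]
ee_rot: [3.141, -0.0, 1.739]
wrist_force: [0.9, -0.4, -0.2]
width: 0.0942
finger_force: 0.0
```

Emit:
move_arm(motion=[0, 0, 0, 0.38, 0.08, 0, 1, 0, 0, 0, 0.25, 0.08, 0, 1, 0, 0, 0, 0.092, 0.078, 0, 1, 0, 0, 0.158, 0, 0, 0, 1, 0, 0, 0.158, 0, 0, 0, 1, 0, 0, 0.158, 0, 0, 0, 1, 0, 0, 0.158, 0, 0, 0, 1, 0, 0, 0.158, 0, 0, 0, 1, 0, 0, 0.158, 0, 0, 0, 1, 0, 0, 0.158, 0, 0, 0, 1, 0, 0, 0.158, 0, 0, 0, 1, 0, 0, 0.158, 0, 0, 0, 1])

```text
time: 30.93
tool_pos: [0.5777, 0.2715, 0.1972]
ee_rot: [-3.141, 0.0, 0.616]
wrist_force: [0.2, -0.6, 0.1]
width: 0.0942
finger_force: 0.0
```

Emit:
move_arm(motion=[0, 0, 0, 0, 0, 0, 1, 0, 0, 0, 0, 0, 0, 1])

```text
time: 31.1
tool_pos: [0.5777, 0.2715, 0.1972]
ee_rot: [-3.141, 0.0, 0.625]
wrist_force: [0.5, -0.0, 0.4]
width: 0.094
finger_force: 0.0
```

Emit:
move_arm(motion=[0, 0, 0, 0, 0, 0.1, 1, 0, 0, 0, 0, 0, 0.2, 1, 0, 0, 0, 0, 0, 0.25, 1, 0, 0, 0, 0, 0, 0.25, 1, 0, 0, 0, 0, 0, 0.25, 1, 0, 0, 0, 0, 0, 0.2, 1, 0, 0, 0, 0, 0, 0.12, 1, 0, 0, 0, 0, 0, 0.07, 1, 0, 0, 0, 0, 0, 0.03, 1, 0, 0, 0, 0, 0, 0, 1, 0, 0, 0, 0, 0, 0, 1])

```text
time: 32.02
tool_pos: [0.5787, 0.2718, 0.0518]
ee_rot: [3.141, -0.002, 0.622]
wrist_force: [0.5, -0.9, 0.0]
width: 0.0943
finger_force: 0.0
```

Emit:
move_arm(motion=[0, 0, 0, 0, 0, 0, 0.6, 0, 0, 0, 0, 0, 0, 0.5, 0, 0, 0, 0, 0, 0, 0.4, 0, 0, 0, 0, 0, 0, 0.36, 0, 0, 0, 0, 0, 0, 0.32, 0, 0, 0, 0, 0, 0, 0.28, 0, 0, 0, 0, 0, 0, 0.2, 0, 0, 0, 0, 0, 0, 0, 0, 0, 0, 0, 0, 0, 0, 0, 0, 0, 0, 0, 0, 0, 0, 0, 0, 0, 0, 0, 0])

```text
time: 32.93
tool_pos: [0.5777, 0.2715, 0.0503]
ee_rot: [-3.141, 0.0, 0.622]
wrist_force: [-0.3, -0.8, -0.4]
width: 0.0265
finger_force: 30.0
```

Emit:
move_arm(motion=[0, 0, 0, 0, 0, -0.03, 0, 0, 0, 0, 0, 0, -0.07, 0, 0, 0, 0, 0, 0, -0.1, 0, 0, 0, 0, 0, 0, -0.15, 0, 0, 0, 0, 0, 0, -0.2, 0, 0, 0, 0, 0, 0, -0.2, 0, 0, 0, 0, 0, 0, -0.2, 0, 0, 0, 0, 0, 0, -0.2, 0, 0, 0, 0, 0, 0, -0.2, 0, 0, 0, 0, 0, 0, -0.15, 0, 0, 0, 0, 0, 0, 0, 0])

```text
time: 33.85
tool_pos: [0.5798, 0.2722, 0.2068]
ee_rot: [3.139, -0.01, 0.622]
wrist_force: [0.1, -0.4, -0.2]
width: 0.0266
finger_force: 30.0
```

Width reads 26.5 mm where the tube should give 28 mm, so I'll check the grip before travelling.

```bash
python3 - <<'E'
from h import *
im=robot.snapshot("scene")[:,:,::-1];cv2.imwrite("pics/s4.png",cv2.resize(im[90:240,110:410],None,fx=2.6,fy=2.6,interpolation=cv2.INTER_CUBIC))
E
```

```text
(no output)
```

View pics/s4.png

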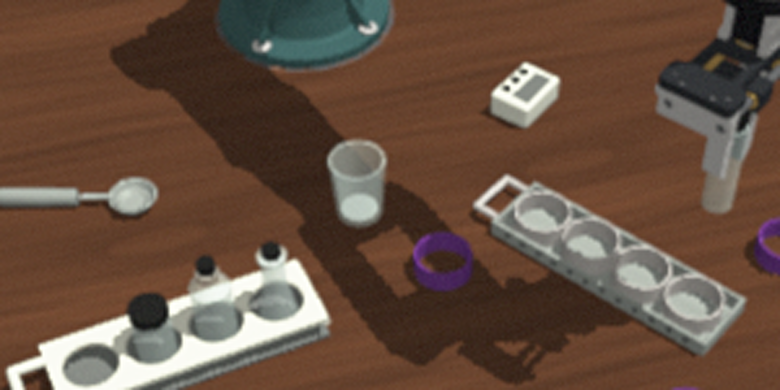

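The tube hangs upright in the grip at (720,180). The vial, bottle and flask stand upright in the rack at (148,325), (212,300) and (272,280). Carrying the tube over.

Emit:
move_arm(motion=[0, 0, -0.158, 0, 0, 0, 0, 0, 0, -0.158, 0, 0, 0, 0, 0, 0, -0.158, 0, 0, 0, 0, 0, 0, -0.158, 0, 0, 0, 0, 0, 0, -0.158, 0, 0, 0, 0, 0, 0, -0.158, 0, 0, 0, 0, 0, 0, -0.158, 0, 0, 0, 0, 0, 0, -0.158, 0, 0, 0, 0, 0, 0, -0.158, 0, 0, 0, 0, 0, 0, 0, -0.1, 0, 0, 0, 0, 0, 0, -0.2, 0, 0, 0, 0, 0, 0, -0.35, 0, 0, 0])

```text
time: 34.9
tool_pos: [0.5877, 0.2087, 0.199]
ee_rot: [-3.14, -0.001, 1.74]
wrist_force: [-0.1, -0.7, -0.1]
width: 0.0265
finger_force: 30.0
```

Emit:
move_arm(motion=[0, 0, 0, -0.37, -0.125, 0, 0, 0, 0, 0, -0.37, -0.125, 0, 0, 0, 0, 0, -0.37, -0.125, 0, 0, 0, 0, 0, -0.37, -0.125, 0, 0, 0, 0, 0, -0.37, -0.125, 0, 0, 0, 0, 0, -0.37, -0.125, 0, 0, 0, 0, 0, -0.37, -0.125, 0, 0, 0, 0, 0, -0.37, -0.125, 0, 0, 0, 0, 0, -0.37, -0.125, 0, 0, 0, 0, 0, -0.37, -0.125, 0, 0, 0, 0, 0, -0.37, -0.125, 0, 0, 0, 0, 0, -0.37, -0.125, 0, 0])

```text
time: 35.9
tool_pos: [0.5134, -0.2576, 0.1996]
ee_rot: [-3.141, -0.001, 1.735]
wrist_force: [0.5, 0.4, -0.6]
width: 0.0266
finger_force: 30.0
```

Emit:
move_arm(motion=[0, 0, 0, -0.3, -0.08, 0, 0, 0, 0, 0, -0.15, -0.08, 0, 0, 0, 0, 0, -0.061, 0, 0, 0, 0, 0, 0, 0, 0, 0, 0, 0, 0, 0, 0, 0, 0, 0, 0, 0, 0, 0, 0, 0, 0])

```text
time: 36.4
tool_pos: [0.508, -0.3072, 0.2002]
ee_rot: [3.142, -0.001, 1.74]
wrist_force: [0.5, -0.1, 0.0]
width: 0.0267
finger_force: 30.0
```

Emit:
move_arm(motion=[0, 0, 0, -0.01, 0, 0.1, 0, 0, 0, 0, 0, 0, 0.2, 0, 0, 0, 0, 0, 0, 0.2, 0, 0, 0, 0, 0, 0, 0.2, 0, 0, 0, 0, 0, 0, 0.2, 0, 0, 0, 0, 0, 0, 0.15, 0, 0, 0, 0, 0, 0, 0.15, 0, 0, 0, 0, 0, 0, 0.12, 0, 0, 0, 0, 0, 0, 0.07, 0, 0, 0, 0, 0, 0, 0.03, 0, 0, 0, 0, 0, 0, 0, 0, 0, 0, 0, 0, 0, 0, 0])

```text
time: 37.4
tool_pos: [0.5085, -0.3096, 0.0591]
ee_rot: [3.141, 0.001, 1.739]
wrist_force: [-0.7, 0.3, -0.9]
width: 0.0263
finger_force: 30.0
```

Emit:
move_arm(motion=[0, 0, 0, 0, 0, 0.02, 0, 0, 0, 0, 0, 0, 0.02, 0, 0, 0, 0, 0, 0, 0.015, 0, 0, 0, 0, 0, 0, 0, 0, 0, 0, 0, 0, 0, 0, 0])

```text
time: 37.82
tool_pos: [0.5079, -0.3095, 0.0529]
ee_rot: [3.142, -0.0, 1.739]
wrist_force: [-0.2, -0.1, -1.3]
width: 0.0267
finger_force: 30.0
```

Emit:
move_arm(motion=[0, 0, 0, 0, 0, 0.008, 0.2, 0, 0, 0, 0, 0, 0, 0.31, 0, 0, 0, 0, 0, 0, 0.36, 0, 0, 0, 0, 0, 0, 0.5, 0, 0, 0, 0, 0, 0, 0.75, 0, 0, 0, 0, 0, 0, 1, 0, 0, 0, 0, 0, 0, 1, 0, 0, 0, 0, 0, -0.15, 1, 0, 0, 0, 0, 0, -0.3, 1, 0, 0, 0, 0, 0, -0.4, 1, 0, 0, 0, 0, 0, -0.4, 1, 0, 0, 0, 0, 0, -0.35, 1])

```text
time: 38.82
tool_pos: [0.508, -0.3095, 0.2146]
ee_rot: [3.141, 0.001, 1.739]
wrist_force: [1.3, -0.8, 0.2]
width: 0.0905
finger_force: 0.0
```

Emit:
move_arm(motion=[0, 0, 0, 0.2, 0, 0, 1, 0, 0, 0, 0.4, 0, 0, 1, 0, 0, 0, 0.4, 0, 0, 1, 0, 0, 0, 0.4, 0, 0, 1, 0, 0, 0, 0.4, 0, 0, 1, 0, 0, 0, 0.4, 0, 0, 1, 0, 0, 0, 0.4, 0, 0, 1, 0, 0, 0, 0.4, 0, 0, 1, 0, 0, 0, 0.4, 0, 0, 1, 0, 0, 0, 0.4, 0, 0, 1, 0, 0, 0, 0.4, 0, 0, 1, 0, 0, 0, 0.2, 0, 0, 1])

```text
time: 39.82
tool_pos: [0.4331, 0.1279, 0.2124]
ee_rot: [3.141, -0.002, 1.742]
wrist_force: [0.6, -0.9, -0.3]
width: 0.094
finger_force: 0.0
```

```bash
python3 - <<'E'
from h import *
im=robot.snapshot("top")[:,:,::-1];sc=robot.snapshot("scene")[:,:,::-1]
a=cv2.resize(im[175:275,330:500],None,fx=4,fy=4,interpolation=cv2.INTER_CUBIC)[:300+100]
c=robot.get_calibration("top");dark=((im.max(2)<60)).astype(np.uint8)
n,l,st,ce=cv2.connectedComponentsWithStats(dark[175:275,330:480])
for i in range(1,n):
    if st[i,4]>25:
        uv=ce[i]+[330,175];print(uv.round(1),st[i,4],[ray(c,uv,z).round(4)[:2].tolist() for z in(.102,.11,.076,.112)])
b=cv2.resize(sc[155:255,105:250],None,fx=2,fy=2)
o=np.zeros((600,680,3),np.uint8);o[:400]=a;o[400:600,:290]=b;cv2.imwrite("pics/f.png",o)
E
```

```text
[466.7 217.3] 127 [[0.5089, -0.3139], [0.5079, -0.3108], [0.5121, -0.3242], [0.5077, -0.31]]
[428.5 226.2] 198 [[0.492, -0.2403], [0.4912, -0.2378], [0.4947, -0.2483], [0.491, -0.2372]]
```

View pics/f.png

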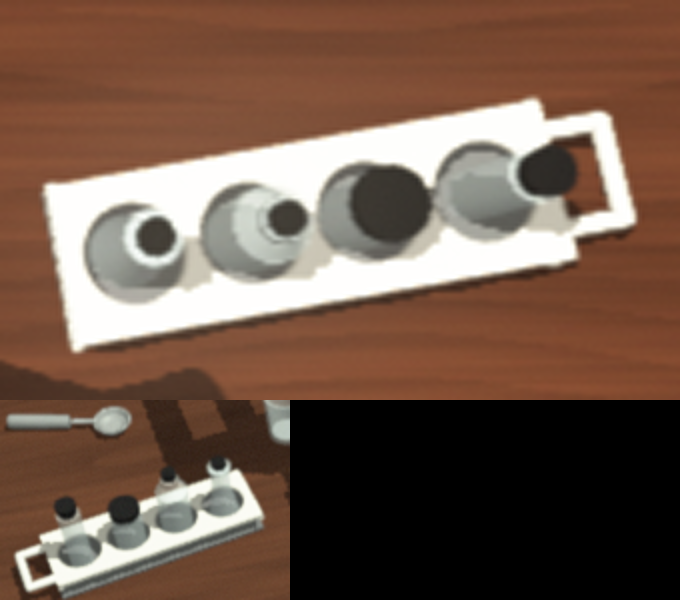

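All four stand upright in their holes: tube stopper at crop (547,170), vial (392,203), bottle (288,217) and flask (155,236). The cast positions of the tube and vial tops lie within about 3 mm of their hole centres. Handing in.

```bash
python3 -c "
from bench import robot
print(robot.close_job())"
```

```text
the job is handed in; nothing more can be done
None
```

I moved all four pieces into the white rack in reverse order and handed the job in at about 40 s of the 128 s allowed; the final pictures show each one upright in its hole, but the judge's verdict was not shown.

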